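# Pack the spare jaw plate and shut its case

### The job

Put the loose L-shaped clamp-jaw plate away in the open dark-blue case: lay it flat, black jaw block up, on the case floor in the space left beside the L-shaped plate that is already in there, so that the two interlock. Only then swing the case's lid fully shut. Leave the plate that is already packed in its place, and everything else on the bench (the straight jaw plate too) where it is.

Things in the scene. Friction and masses are not known exactly. Their poses are not given: they have to be found in the camera images.
- plate_jaw (a point): L-plate to pack, flat on the bench: aluminium, 10 mm thick, 0.2 kg, black jaw block on top. Origin at the block's centre, 22 mm above the plate's underside, z up. Block 26 (x) by 16 (y) by 24 mm high, 10 to 34 mm above the underside. Long bar x -23.5..13.5, y -67.5..49.5 mm; foot x 13.5..53.5, y 12.5..49.5 mm. Centre of mass within 8 mm of the block's axis.
- packed_jaw (a point): The same kind of L-plate, already packed: jaw block centre, same size and axes. It lies loose on the case floor, turned half round (its x and y against the case's), bar along the hinge side, foot at the case's -y end.
- case: Open dark-blue steel case, red floor, fixed to the bench. Origin at the centre of its underside; x (96 mm, the short way) points to the hinge side, y (176 mm) runs along the hinge, z up. Walls and floor 4 mm thick, 46 mm high overall; inside 88 by 168 mm, 42 mm deep.
- gap (a point): Fixed point in the case, axes as the case's: where the jaw block centre of the plate to pack comes when it lies on the floor in the middle of the free space, its x and y along the case's x and y. About 5 mm of play every way. 26 mm above the bench; in the case frame (-15, 28.5, 26) mm.
- lid (a joint): Lid angle, rad: 0 fully shut, 1.57 upright, 2.1 the stop; starts open, leaning back at 1.75 to 2.0. Flat lid 96 mm (from the hinge) by 176 mm (along it) by 5 mm, 0.2 kg. The stiff hinge stays at any angle: moving it takes up to 4 N at 70 mm from the hinge; it does not fall shut by itself.
- lid_hinge (a point): Middle of the hinge line, on the case's +x rim: 48 mm from the case centre, 46 mm above the bench, running along the case's y. The axes turn with the lid: the lid reaches from here along its own -x; its outer face (upper when shut) is at z = +5 mm.
- lid_tab (a point): Centre of the bare-steel tab (18 by 50 by 5 mm) in the middle of the lid's free edge, 105 mm from the hinge; the tab reaches from 96 to 114 mm. Turns with the lid.
- straight_jaw (a point): Centre of the black jaw block (22 mm up) of a straight aluminium plate, 37 by 117 by 10 mm: not to be packed, leave alone.
- tin: Yellow-banded tin, 72 mm across, 75 mm high; origin under its centre. Leave alone.
- mallet_grip (a point): Handle of a mallet lying on the bench. Leave alone.
- socket: Steel wheel-nut socket standing upright, 32 mm across, 40 mm high; origin under its centre. Leave alone.
- wrench_grip (a point): Handle of a wrench lying on the bench. Leave alone.
- spray: Bottle, 60 mm across, 190 mm high; origin under its centre. Leave alone.
- mug: White mug, 80 mm across, 90 mm high; origin under its centre. Leave alone.
Mind the look-alikes: they are no part of the job. There is more than one size of the case; the job needs the middle-sized.

How it is judged:
By the outcome, as a careful person would: the job done as asked, in the order asked, and still so for the second after the job is handed in, with the robot touching nothing.
It also fails if it takes over 53 s, if anything falls off the work surface, if the arm or the gripper's body presses on something with over 40 N, if the wrist force passes 120 N, or if a joint passes its speed limit or range.

### The arm

A 6-joint arm with a two-finger parallel gripper is mounted at the origin on the work surface. World frame = base frame: x ahead of the robot, y to its left, z up, the work surface at z = 0. Lengths are in m, angles in rad, forces in N, time in s.
With the tool pointing down it reaches from about 0.425 to 0.95 m from the base axis. Payload 3.5 kg.
Tool frame: the origin (TCP) lies on the centre line of the jaws, within the pads' length; the fingertips stand 11 mm ahead of it and the grasp point (between the pads) lies 8 mm behind it; y points along the fingers, x is the direction in which the jaws open and shut, and the axes are right-handed (so a half turn about y gives the same grasp; the last joint's range is limited). The gripper opens to 85 mm and grips with 20 to 120 N. Pads are 22 mm wide; open, the fingers measure 114 mm over their backs; the gripper's body (76 mm by 85 mm) begins 54 mm behind the grasp point. The pads swing forward as they close: fully open they stand 13 mm farther back than shut.
Start: joints at [-1.4, 0.286, 1.577, -0, 1.279, -0.15], TCP at [0.213, -0.641, 0.242] pointing down, gripper open.
Joint ranges: [-2.77, 2.77], [-0.9, 2.22], [0.21, 2.48], [-1.53, 4.67], [0.24, 2.81], [-2.84, 2.84]. Speed limits (rad/s): [2.79, 2.79, 3.14, 3.14, 3.14, 3.14].

### API

Orientations are given as a unit quaternion [x, y, z, w].
In Python, from plant import get_state, read_camera, sign_off gives the robot as it stands.
- The arm moves only by the shell command python3 -m inch 'ROWS' [FORCE]. ROWS is JSON, a list of rows, each an object of numbers: "ax", "ay", "az": the turn, a rotation vector about the tool's x, y, z in rad; "x", "y", "z": the shift along the tool's x, y, z in mm; "hand": the closure, from -1 (fully open) to 1 (shut). In form: [{"ax": .., "ay": .., "az": .., "x": .., "y": .., "z": .., "hand": ..}, ...]. A call has 1 to 5 rows; each row shifts and turns the commanded pose from where the row before left it, along the tool's axes as they then stand; what a row does not reach is not made up. A row lasts 1/12 s, in which the tool goes at most 41.7 mm and 7.16 degrees, less where a joint would pass 70% of its speed; a pose out of reach is approached as far as the arm can. A call with a gripper value outside its range is refused whole. The fingers move at their own pace and stop on an object; FORCE is the grip in N (left out, the last holds). Time passes only in rows, so rows that do not move let the fingers close. It gives the time, the measured TCP pose, the force and the opening at its end, in the units of the state.
- get_state(): the state, without advancing time (a new reading comes with each control period).
- read_camera(name): name is "scene" or "top"; returns a dict with "img" (480x640x3 uint8, red, green, blue), "fov_y" (degrees; the focal length in pixels is half the picture's height over the tangent of half this angle, whatever the lens; pixels are square), "cx", "cy" (the principal point, pixels), "T" (4x4, takes a point from camera to world coordinates). Camera axes: x right, y down, z forward; pixel columns grow to the right and rows downward; lengths in m; the calibration is good to about 2 mm. A picture is of the moment at which its call begins. There is no depth.
- sign_off(): hands the job in, once; it reports no verdict.
The state is a dict: "time": time; "qpos": joint angles; "dq": joint speeds; "joint_efforts": joint torques, N m; "eef_pos": TCP position; "tcp_rot": TCP orientation; "contact_force": force on the tool from outside, world axes, zero at the start; "wrist_torque": the same for the moment, N m; "opening": opening from 0.0 (shut) to 1.0 (fully open).
Only numpy, scipy, OpenCV 4.12 (cv2) and the standard library are available. Lean on these libraries where they do the work, as an engineer would, in place of code of your own. Each camera call takes 0.05 s, during which the arm holds its last target. There are 200 camera calls.

## Working session

There is one attempt and no reset: what is moved stays moved. The work goes in short steps, Python scripts to look and compute and a shell command to move; the robot and the scene stay as the last step left them, time stands still between calls to the robot, and variables do not carry over. Pictures are saved under pics/ and viewed, about 8 in all and at most 12, crops included, and the job is handed in when it is done.

```bash
mkdir -p pics; ls; python3 - <<'E'
from plant import *
import cv2,numpy as np
for n in("scene","top"):
    c=read_camera(n); cv2.imwrite(f"pics/{n}0.png",c["img"][...,::-1]); print(n,c["fov_y"],c["cx"],c["cy"],np.round(c["T"],4).tolist())
print(get_state())
E
```

```text
pics
scene 57.28828682941195 316.18250466691296 241.53839301486218 [[0.2097, 0.5554, -0.8047, 1.2971], [0.9776, -0.1058, 0.1818, -0.1036], [0.0158, -0.8248, -0.5652, 0.6289], [0.0, 0.0, 0.0, 1.0]]
top 53.437310666447125 320.4959492899941 230.95095203211645 [[0.0183, -0.9895, 0.1435, 0.328], [-0.9997, -0.0201, -0.0107, 0.091], [0.0135, -0.1433, -0.9896, 1.1673], [0.0, 0.0, 0.0, 1.0]]
{'time': 0.1, 'qpos': array([-1.39998476e+00,  2.87128729e-01,  1.57804319e+00,  5.73179623e-06,
        1.27858396e+00, -1.50001657e-01]), 'dq': array([ 0.00039666, -0.00182639, -0.00378162, -0.00102247,  0.00020829,
       -0.00079222]), 'joint_efforts': array([ 6.10160641e-04, -4.07297730e+01, -2.93699670e+01, -1.77256488e-04,
        3.40000748e-03,  1.73835333e-07]), 'eef_pos': array([ 0.21278348, -0.63998226,  0.24104421]), 'tcp_rot': array([-0.5729038 ,  0.41426668, -0.41317659,  0.57397687]), 'contact_force': array([0.08918722, 0.42729071, 0.21994118]), 'wrist_torque': array([-0.01598625, -0.00460551,  0.01484249]), 'opening': 0.999618839337928}
```

View pics/top0.png

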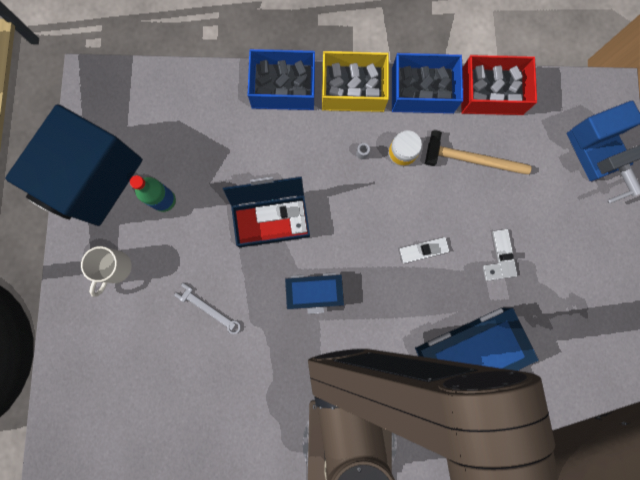

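View pics/scene0.png

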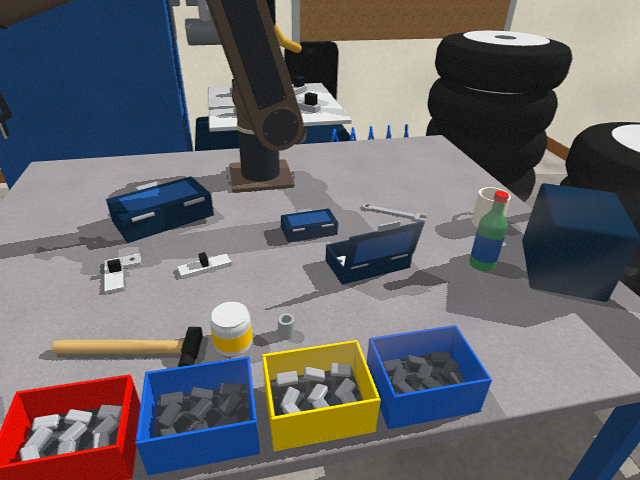

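```bash
python3 - <<'E'
import cv2,numpy as np
t=cv2.imread("pics/top0.png");s=cv2.imread("pics/scene0.png")
def r(i,x,y,w,h,k):return cv2.resize(i[y:y+h,x:x+w],None,fx=k,fy=k,interpolation=cv2.INTER_CUBIC)
a=r(t,220,170,100,90,4);b=r(t,465,220,80,70,4)
d=r(s,310,210,130,75,4)[:300,:400+120]
out=np.zeros((670,800,3),np.uint8)
out[:360,:400]=a; out[:280,410:730]=b; out[365:665,:520]=d
e=r(s,90,240,65,60,4); out[365:605,530:790]=e
cv2.imwrite("pics/crop1.png",out[:, :]) if 0 else cv2.imwrite("pics/crop1.png",cv2.resize(out,(716,600)) if 0 else out[:600])
E
```

```text
(no output)
```

View pics/crop1.png

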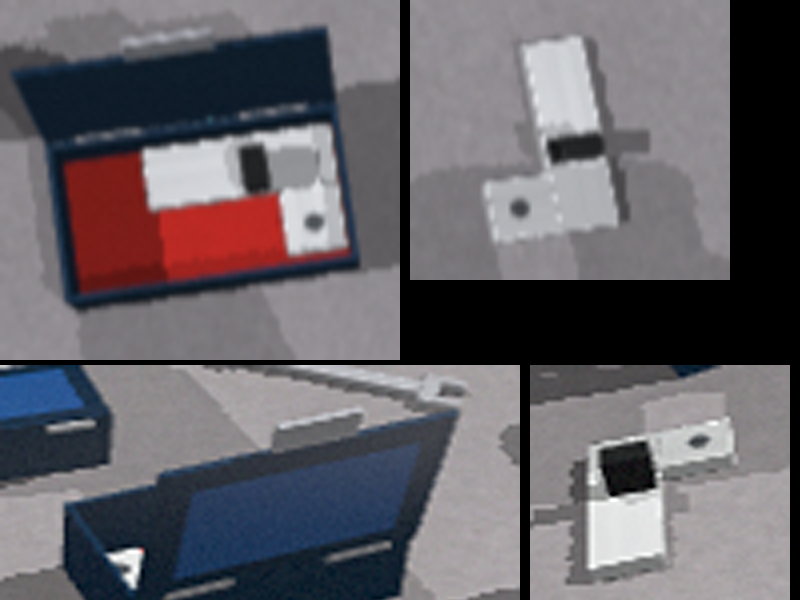

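```bash
cat >h.py <<'E'
import cv2,numpy as np
from scipy.optimize import least_squares
CAM={}
def setcam(n,c): CAM[n]=(240/np.tan(np.radians(c["fov_y"])/2),c["cx"],c["cy"],np.array(c["T"]))
def proj(n,P):
    f,cx,cy,T=CAM[n];p=(np.atleast_2d(P)-T[:3,3])@T[:3,:3];return np.c_[cx+f*p[:,0]/p[:,2],cy+f*p[:,1]/p[:,2]]
def tf(P,q,z0=0):
    c,s=np.cos(q[2]),np.sin(q[2]);P=np.atleast_2d(P).astype(float)
    return np.c_[q[0]+c*P[:,0]-s*P[:,1],q[1]+s*P[:,0]+c*P[:,1],P[:,2]+z0]
def fit(obs,q0):  # obs: (cam,pt local (z bench-up),uv)
    return least_squares(lambda q:np.concatenate([proj(n,tf(p,q))[0]-uv for n,p,uv in obs]),q0,loss='soft_l1')
L=np.array([(-23.5,-67.5),(13.5,-67.5),(13.5,12.5),(53.5,12.5),(53.5,49.5),(-23.5,49.5)])/1e3
B=np.array([(-13,-8),(13,-8),(13,8),(-13,8)])/1e3
def z(P,h):return np.c_[P,np.full(len(P),h)]
def grab(name):
    from plant import read_camera
    c=read_camera(name);setcam(name,c);return c["img"][...,::-1].copy()
def crop(i,x,y,w,h,k):return cv2.resize(i[y:y+h,x:x+w],None,fx=k,fy=k,interpolation=cv2.INTER_CUBIC)
def draw(im,n,P,o,k,col):
    uv=((proj(n,P)-o+.5)*k-.5);cv2.polylines(im,[np.round(uv*8).astype(np.int32)],True,col,1,cv2.LINE_AA,3)
def lidpts(P,q,a): # P lid frame
    P=np.atleast_2d(P).astype(float);x,y,zz=P.T
    c,s=np.cos(a),np.sin(a)   # lid -x dir: (-cos a,+sin a)
    return tf(np.c_[.048+x*c+zz*s,y,.046-x*s+zz*c],q)
R=np.array([(-48,-88),(48,-88),(48,88),(-48,88)])/1e3
RI=np.array([(-44,-84),(44,-84),(44,84),(-44,84)])/1e3
E
cat >a.py <<'E'
from h import *
ti=grab("top");si=grab("scene")
def ct(u,v,o,off=(0,0)):return np.array([(u-off[0]+.5)/4-.5+o[0],(v-off[1]+.5)/4-.5+o[1]])
A=lambda u,v:ct(u,v,(220,170));Bb=lambda u,v:ct(u,v,(465,220),(410,0));D=lambda u,v:ct(u,v,(310,210),(0,365));E=lambda u,v:ct(u,v,(90,240),(530,365))
pl=[("top",z(L,.01)[i],Bb(*uv)) for i,uv in[(1,(521,41)),(0,(581,36)),(5,(620,225)),(4,(491,239)),(3,(486,182))]]
r=fit(pl,[.45,-.2,1.6]);qp=r.x;print("plate",qp.round(4),np.degrees(qp[2]),r.fun.round(1))
ca=[("top",z(R,.046)[i],A(*uv)) for i,uv in[(0,(358,262)),(1,(333,106)),(2,(48,147)),(3,(70,303))]]
r=fit(ca,[.52,.2,.1]);qc=r.x;print("case",qc.round(4),np.degrees(qc[2]),r.fun.round(1))
lp=np.array([(-.096,-.088,0),(-.096,.088,0),(-.105-.009,.025,.0),(-.114,-.025,.0)])
lu=[("top",A(327,30)),("top",A(14,72)),("top",A(123,42)),("top",A(213,30))]
r2=least_squares(lambda a:np.concatenate([proj(n,lidpts(p,qc,a[0]))[0]-uv for (n,uv),p in zip(lu,lp)]),[1.85]);al=r2.x[0];print("lid",al,r2.fun.round(1))
# packed
pk=[("top",z(L,.014)[i],A(*uv)) for i,uv in[(1,(150,210)),(0,(143,153)),(3,(287,255)),(4,(347,245))]]
r=fit(pk,[qc[0],qc[1],qc[2]+np.pi]);qk=r.x;print("packed",qk.round(4),np.degrees(qk[2]-qc[2]),r.fun.round(1))
i=tf([qk[0]-qc[0],qk[1]-qc[1],0],[0,0,-qc[2]]);print("packed in case",i.round(4))
np.savez("q.npz",qp=qp,qc=qc,qk=qk,al=al)
print("gap",tf([-.015,.0285,.026],qc).round(4), "lid tab",lidpts([-.105,0,.0025],qc,al).round(4))
out=np.zeros((600,800,3),np.uint8)
def lid(im,n,o,k):
  draw(im,n,lidpts([(0,-.088,0),(-.096,-.088,0),(-.096,.088,0),(0,.088,0)],qc,al),o,k,(255,0,255))
  draw(im,n,lidpts([(-.114,-.025,0),(-.114,.025,0),(-.096,.025,0),(-.096,-.025,0)],qc,al),o,k,(255,0,255))
a=crop(ti,220,170,100,90,4)
draw(a,"top",tf(z(R,.046),qc),(220,170),4,(0,255,0));draw(a,"top",tf(z(RI,.004),qc),(220,170),4,(255,255,0));draw(a,"top",tf(z(L,.014),qk),(220,170),4,(0,255,255));draw(a,"top",tf(z(B,.038),qk),(220,170),4,(0,255,255));lid(a,"top",(220,170),4)
b=crop(ti,465,220,80,70,4);draw(b,"top",tf(z(L,.01),qp),(465,220),4,(0,255,0));draw(b,"top",tf(z(B,.034),qp),(465,220),4,(0,255,0))
d=crop(si,310,210,130,75,4)[:240];draw(d,"scene",tf(z(R,.046),qc),(310,210),4,(0,255,0));lid(d,"scene",(310,210),4)
e=crop(si,90,240,65,60,4);draw(e,"scene",tf(z(L,.01),qp),(90,240),4,(0,255,0));draw(e,"scene",tf(z(B,.034),qp),(90,240),4,(0,255,0))
out[:360,:400]=a;out[:280,410:730]=b;out[360:600,:520]=d;out[360:600,530:790]=e
cv2.imwrite("pics/ov.png",out)
E
python3 a.py; python3 - <<'E'
from scipy.spatial.transform import Rotation as R
from plant import get_state
print(R.from_quat(get_state()["tcp_rot"]).as_matrix().round(3))
E
```

```text
plate [ 0.4412 -0.37    1.7259] 98.88478763233869 [ 0.4  0.5  0.1 -0.2 -0.5 -0.3  0.8  0.5 -0.8 -0.4]
case [0.5131 0.1989 0.1664] 9.533970576516225 [ 0.6 -0.1  1.1 -0.3 -0.6 -0.1 -1.2  0.4]
lid 1.8080465520283848 [ 0.3 -0.3 -0.6  0.4 -0.7  0.1 -0.4 -0.1]
packed [0.5385 0.1701 3.3125] 180.25971030512517 [-0.2  0.1 -0.4 -0.4  0.3 -0.   0.3  0.2]
packed in case [[ 0.0203 -0.0325  0.    ]]
gap [[0.4935 0.2245 0.026 ]] lid tab [[0.5871 0.2113 0.1475]]
[[ 0.315 -0.     0.949]
 [-0.949  0.002  0.315]
 [-0.002 -1.     0.   ]]
```

View pics/ov.png

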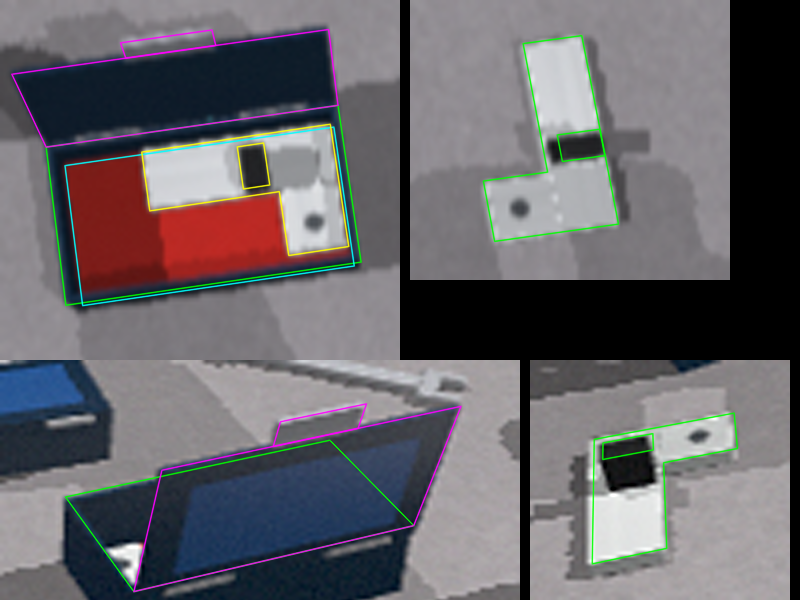

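The overlay fits both views. Three cases are in view: the small one at top-view px (314,292), the large one at (475,340) and the open middle-sized one at (270,212). The middle one has the red floor and the packed L-plate, so it is the right one. The loose L is at (500,257) and the straight plate at (425,249). Next I turn the tool and move above the loose L.

```bash

python3 -m inch '[{"ay":-0.117,"hand":-1},{"ay":-0.117,"hand":-1},{"ay":-0.117,"hand":-1},{"ay":-0.117,"hand":-1},{"ay":-0.117,"hand":-1}]' 60 >/dev/null
python3 -m inch '[{"ay":-0.117,"hand":-1},{"ay":-0.117,"hand":-1},{"ay":-0.117,"hand":-1},{"ay":-0.117,"hand":-1},{"ay":-0.117,"hand":-1}]'>/dev/null
python3 -m inch '[{"ay":-0.117,"hand":-1},{"ay":-0.117,"hand":-1},{"y":20,"hand":-1},{"y":20,"hand":-1}]'
python3 -m inch '[{"x":26,"z":23,"hand":-1},{"x":26,"z":23,"hand":-1},{"x":26,"z":23,"hand":-1},{"x":26,"z":23,"hand":-1},{"x":26,"z":23,"hand":-1}]'>/dev/null
python3 -m inch '[{"x":26,"z":23,"hand":-1},{"x":26,"z":23,"hand":-1},{"x":26,"z":23,"hand":-1},{"x":26,"z":23,"hand":-1},{"x":26,"z":23,"hand":-1}]'
cat >>h.py <<'E'
def go(pos,yaw=None,axdir=None):
    from plant import get_state
    from scipy.spatial.transform import Rotation as Ro
    s=get_state();M=Ro.from_quat(s["tcp_rot"]).as_matrix()
    print("t",round(s["time"],2),"pos",s["eef_pos"].round(4),"yaw",np.degrees(np.arctan2(M[1,0],M[0,0])).round(2),"ydir",M[:,1].round(3),"open",round(s["opening"],3),"F",s["contact_force"].round(1),"q",s["qpos"].round(2))
    print("shift mm",((np.array(pos)-s["eef_pos"])@M*1000).round(1))
    if yaw is not None:
        d=(yaw-np.arctan2(M[1,0],M[0,0])+np.pi)%(2*np.pi)-np.pi;print("ay",round(-d,4))
E
python3 -c "
from h import *
q=np.load('q.npz');go([*q['qp'][:2],.024],q['qp'][2]-np.pi/2)"
```

```text
t 0.2 pos [ 0.2128 -0.6402  0.2414] yaw -71.62 ydir [-0.     0.002 -1.   ] open 0.998 F [-0.7 -0.  -0.2] q [-1.4   0.29  1.58 -0.    1.28 -0.15]
shift mm [-184.1  217.8  301.9]
ay -1.405validation failed for argument at $[0]...
validation failed for argument at $[0]...
validation failed for argument at $[0]...
validation failed for argument at $[0]...
validation failed for argument at $[0]...
```

```bash
python3 -m inch '[{"ax":0,"ay":-0.117,"az":0,"x":0,"y":0,"z":0,"hand":-1},{"ax":0,"ay":-0.117,"az":0,"x":0,"y":0,"z":0,"hand":-1},{"ax":0,"ay":-0.117,"az":0,"x":0,"y":0,"z":0,"hand":-1},{"ax":0,"ay":-0.117,"az":0,"x":0,"y":0,"z":0,"hand":-1},{"ax":0,"ay":-0.117,"az":0,"x":0,"y":0,"z":0,"hand":-1}]' 60
```

```text
time: 0.62
eef_pos: [0.2128, -0.6404, 0.2419]
tcp_rot: [-0.669, 0.229, -0.229, 0.669]
contact_force: [-0.5, -0.1, -0.2]
opening: 1.001
```

```bash
python3 -m inch '[{"ax":0,"ay":-0.117,"az":0,"x":0,"y":0,"z":0,"hand":-1},{"ax":0,"ay":-0.117,"az":0,"x":0,"y":0,"z":0,"hand":-1},{"ax":0,"ay":-0.117,"az":0,"x":0,"y":0,"z":0,"hand":-1},{"ax":0,"ay":-0.117,"az":0,"x":0,"y":0,"z":0,"hand":-1},{"ax":0,"ay":-0.117,"az":0,"x":0,"y":0,"z":0,"hand":-1}]' >/dev/null
python3 -m inch '[{"ax":0,"ay":-0.117,"az":0,"x":0,"y":20,"z":0,"hand":-1},{"ax":0,"ay":-0.117,"az":0,"x":0,"y":20,"z":0,"hand":-1},{"ax":0,"ay":0,"az":0,"x":26,"y":20,"z":23,"hand":-1},{"ax":0,"ay":0,"az":0,"x":26,"y":20,"z":23,"hand":-1},{"ax":0,"ay":0,"az":0,"x":26,"y":20,"z":23,"hand":-1}]'
python3 -m inch '[{"ax":0,"ay":0,"az":0,"x":26,"y":0,"z":23,"hand":-1},{"ax":0,"ay":0,"az":0,"x":26,"y":0,"z":23,"hand":-1},{"ax":0,"ay":0,"az":0,"x":26,"y":0,"z":23,"hand":-1},{"ax":0,"ay":0,"az":0,"x":26,"y":0,"z":23,"hand":-1},{"ax":0,"ay":0,"az":0,"x":26,"y":0,"z":23,"hand":-1}]'
python3 -m inch '[{"ax":0,"ay":0,"az":0,"x":26,"y":0,"z":23,"hand":-1},{"ax":0,"ay":0,"az":0,"x":26,"y":0,"z":23,"hand":-1},{"ax":0,"ay":0,"az":0,"x":0,"y":0,"z":0,"hand":-1},{"ax":0,"ay":0,"az":0,"x":0,"y":0,"z":0,"hand":-1}]'
python3 -c "
from h import *
q=np.load('q.npz');go([*q['qp'][:2],.024],q['qp'][2]-np.pi/2)"
```

```text
time: 1.45
eef_pos: [0.2795, -0.5595, 0.1411]
tcp_rot: [-0.705, -0.054, 0.054, 0.705]
contact_force: [0.4, -0.2, -0.3]
opening: 1.0
time: 1.87
eef_pos: [0.3909, -0.4253, 0.1421]
tcp_rot: [-0.705, -0.054, 0.054, 0.705]
contact_force: [0.0, 0.5, -0.3]
opening: 0.997
time: 2.2
eef_pos: [0.4354, -0.3719, 0.1422]
tcp_rot: [-0.705, -0.056, 0.056, 0.705]
contact_force: [-0.2, -0.1, -0.1]
opening: 1.002
t 2.2 pos [ 0.4354 -0.3719  0.1422] yaw 9.03 ydir [-0.  0. -1.] open 1.002 F [-0.2 -0.1 -0.1] q [-0.88  0.17  1.91 -0.    1.06 -1.04]
shift mm [  6.2 118.2   1. ]
ay 0.0025
```

```bash
python3 -m inch '[{"ax":0,"ay":0,"az":0,"x":6,"y":30,"z":1,"hand":-1},{"ax":0,"ay":0,"az":0,"x":0,"y":35,"z":0,"hand":-1},{"ax":0,"ay":0,"az":0,"x":0,"y":33,"z":0,"hand":-1},{"ax":0,"ay":0,"az":0,"x":0,"y":15,"z":0,"hand":-1},{"ax":0,"ay":0,"az":0,"x":0,"y":5,"z":0,"hand":-0.2}]'
python3 -m inch '[{"ax":0,"ay":0,"az":0,"x":0,"y":0,"z":0,"hand":0.2},{"ax":0,"ay":0,"az":0,"x":0,"y":0,"z":0,"hand":0.5},{"ax":0,"ay":0,"az":0,"x":0,"y":0,"z":0,"hand":1},{"ax":0,"ay":0,"az":0,"x":0,"y":0,"z":0,"hand":1},{"ax":0,"ay":0,"az":0,"x":0,"y":0,"z":0,"hand":1}]'
python3 -m inch '[{"ax":0,"ay":0,"az":0,"x":0,"y":0,"z":0,"hand":1},{"ax":0,"ay":0,"az":0,"x":0,"y":0,"z":0,"hand":1},{"ax":0,"ay":0,"az":0,"x":0,"y":0,"z":0,"hand":1}]'
python3 -c "
from h import *
q=np.load('q.npz');go([*q['qp'][:2],.024],q['qp'][2]-np.pi/2)"
```

```text
time: 2.62
eef_pos: [0.4375, -0.3704, 0.0202]
tcp_rot: [-0.703, -0.052, 0.055, 0.707]
contact_force: [-0.8, 0.7, -0.3]
opening: 0.888
time: 3.03
eef_pos: [0.4411, -0.3727, 0.0265]
tcp_rot: [0.706, 0.055, -0.054, -0.704]
contact_force: [2.3, -0.6, -1.1]
opening: 0.17
time: 3.28
eef_pos: [0.4412, -0.3727, 0.0263]
tcp_rot: [0.706, 0.055, -0.054, -0.704]
contact_force: [-0.8, 0.3, 5.8]
opening: 0.173
t 3.28 pos [ 0.4412 -0.3727  0.0263] yaw 8.84 ydir [ 0.002 -0.003 -1.   ] open 0.173 F [-0.8  0.3  5.8] q [-0.88  0.35  1.94 -0.    0.85 -1.03]
shift mm [0.4 2.3 2.7]
ay -0.0008
```

```bash
python3 -m inch '[{"ax":0,"ay":0,"az":0,"x":0,"y":-10,"z":0,"hand":1},{"ax":0,"ay":0,"az":0,"x":0,"y":-30,"z":0,"hand":1},{"ax":0,"ay":0,"az":0,"x":0,"y":-35,"z":0,"hand":1},{"ax":0,"ay":0,"az":0,"x":0,"y":-35,"z":0,"hand":1},{"ax":0,"ay":0,"az":0,"x":0,"y":-10,"z":0,"hand":1}]'
python3 -m inch '[{"ax":0,"ay":0.117,"az":0,"x":0,"y":0,"z":0,"hand":1},{"ax":0,"ay":0.117,"az":0,"x":0,"y":0,"z":0,"hand":1},{"ax":0,"ay":0.117,"az":0,"x":0,"y":0,"z":0,"hand":1},{"ax":0,"ay":0.117,"az":0,"x":0,"y":0,"z":0,"hand":1},{"ax":0,"ay":0.117,"az":0,"x":0,"y":0,"z":0,"hand":1}]' >/dev/null
python3 -m inch '[{"ax":0,"ay":0.117,"az":0,"x":0,"y":0,"z":0,"hand":1},{"ax":0,"ay":0.117,"az":0,"x":0,"y":0,"z":0,"hand":1},{"ax":0,"ay":0.117,"az":0,"x":0,"y":0,"z":0,"hand":1},{"ax":0,"ay":0.117,"az":0,"x":0,"y":0,"z":0,"hand":1},{"ax":0,"ay":0.117,"az":0,"x":0,"y":0,"z":0,"hand":1}]'>/dev/null
python3 -m inch '[{"ax":0,"ay":0.117,"az":0,"x":0,"y":0,"z":0,"hand":1},{"ax":0,"ay":0.117,"az":0,"x":0,"y":0,"z":0,"hand":1},{"ax":0,"ay":0.117,"az":0,"x":0,"y":0,"z":0,"hand":1},{"ax":0,"ay":0,"az":0,"x":0,"y":0,"z":0,"hand":1}]'
python3 - <<'E'
from h import *
q=np.load('q.npz');c=q['qc'];go([*tf([-.015,.0285,0],c)[0,:2],.140],c[2]-np.pi/2)
E
```

```text
time: 3.7
eef_pos: [0.4422, -0.3734, 0.1504]
tcp_rot: [0.708, 0.056, -0.053, -0.702]
contact_force: [0.7, -1.4, -0.4]
opening: 0.169
time: 4.87
eef_pos: [0.4396, -0.3705, 0.1427]
tcp_rot: [-0.548, 0.448, -0.446, 0.548]
contact_force: [0.2, -0.3, -3.6]
opening: 0.17
t 4.87 pos [ 0.4396 -0.3705  0.1427] yaw -78.44 ydir [-0.002  0.002 -1.   ] open 0.17 F [ 0.2 -0.3 -3.6] q [-0.88  0.17  1.9   0.    1.07  0.49]
shift mm [-572.     4.   172.2]
ay 0.0354
```

```bash
python3 -m inch '[{"ax":0,"ay":0.035,"az":0,"x":-15,"y":0,"z":5,"hand":1},{"ax":0,"ay":0,"az":0,"x":-32,"y":0,"z":10,"hand":1},{"ax":0,"ay":0,"az":0,"x":-36,"y":0,"z":11,"hand":1},{"ax":0,"ay":0,"az":0,"x":-36,"y":0,"z":11,"hand":1},{"ax":0,"ay":0,"az":0,"x":-36,"y":0,"z":11,"hand":1}]' >/dev/null
python3 -m inch '[{"ax":0,"ay":0,"az":0,"x":-36,"y":0,"z":11,"hand":1},{"ax":0,"ay":0,"az":0,"x":-36,"y":0,"z":11,"hand":1},{"ax":0,"ay":0,"az":0,"x":-36,"y":0,"z":11,"hand":1},{"ax":0,"ay":0,"az":0,"x":-36,"y":0,"z":11,"hand":1},{"ax":0,"ay":0,"az":0,"x":-36,"y":0,"z":11,"hand":1}]' >/dev/null
python3 -m inch '[{"ax":0,"ay":0,"az":0,"x":-36,"y":0,"z":11,"hand":1},{"ax":0,"ay":0,"az":0,"x":-36,"y":0,"z":11,"hand":1},{"ax":0,"ay":0,"az":0,"x":-36,"y":0,"z":11,"hand":1},{"ax":0,"ay":0,"az":0,"x":-36,"y":0,"z":11,"hand":1},{"ax":0,"ay":0,"az":0,"x":-36,"y":0,"z":11,"hand":1}]'
python3 -m inch '[{"ax":0,"ay":0,"az":0,"x":-32,"y":0,"z":10,"hand":1},{"ax":0,"ay":0,"az":0,"x":-20,"y":0,"z":5,"hand":1},{"ax":0,"ay":0,"az":0,"x":0,"y":0,"z":0,"hand":1},{"ax":0,"ay":0,"az":0,"x":0,"y":0,"z":0,"hand":1}]' >/dev/null
python3 - <<'E'
from h import *
q=np.load('q.npz');c=q['qc'];go([*tf([-.015,.0285,0],c)[0,:2],.140],c[2]-np.pi/2)
t=grab("top");s=grab("scene");out=np.zeros((600,800,3),np.uint8)
out[:400,:400]=crop(t,215,160,100,100,4);x=crop(s,290,130,133,150,3);out[:450,400:799]=x
cv2.imwrite("pics/p5.png",out)
E
```

```text
time: 6.12
eef_pos: [0.508, 0.1647, 0.1435]
tcp_rot: [0.542, -0.455, 0.455, -0.541]
contact_force: [1.2, -1.1, -2.1]
opening: 0.172
t 6.45 pos [0.5141 0.2174 0.1433] yaw -80.05 ydir [-0.002 -0.001 -1.   ] open 0.172 F [ 0.1 -1.  -1.7] q [ 0.22  0.14  1.95 -0.    1.06  1.62]
shift mm [-10.5   3.3 -19. ]
ay 0.0073
```

View pics/p5.png

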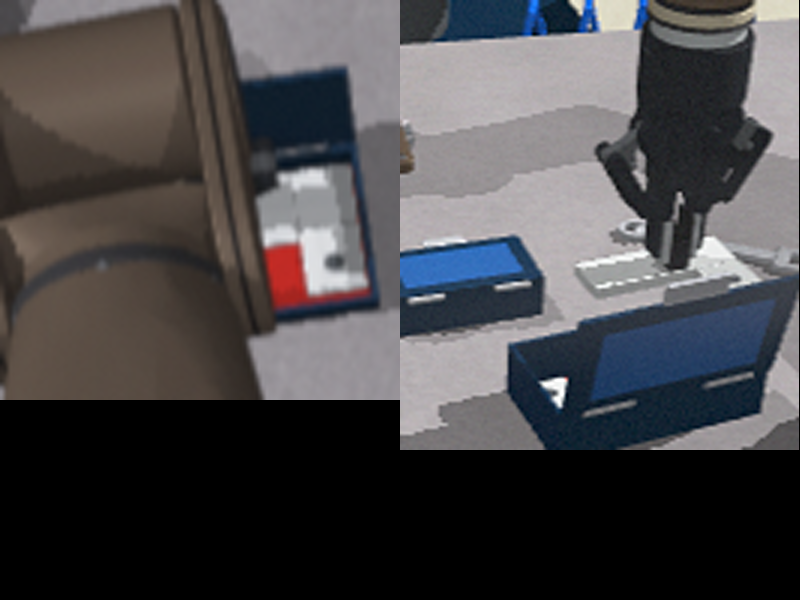

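```bash
python3 - <<'E'
from h import *
from plant import get_state
from scipy.spatial.transform import Rotation as Ro
s=get_state();M=Ro.from_quat(s["tcp_rot"]).as_matrix();p=s["eef_pos"]+M@[.0004,0,.0027]
yaw=np.arctan2(M[1,0],M[0,0])+np.pi/2;h=p[2]-.0263
im=grab("scene");o=(340,170);a=crop(im,*o,130,90,6)
Q=[p[0],p[1],yaw];print(Q,h)
for hh,col in((.01,(0,255,0)),(0,(0,200,255))): draw(a,"scene",tf(z(L,h+hh),Q),o,6,col)
b=crop(im,*o,130,90,6)[:60]
cv2.imwrite("pics/p6.png",a);np.savez("hand.npz",Q=Q,h=h)
E
```

```text
[np.float64(0.5170763163342393), np.float64(0.21595268429155365), np.float64(0.17009157342079084)] 0.1171804848301455
```

View pics/p6.png

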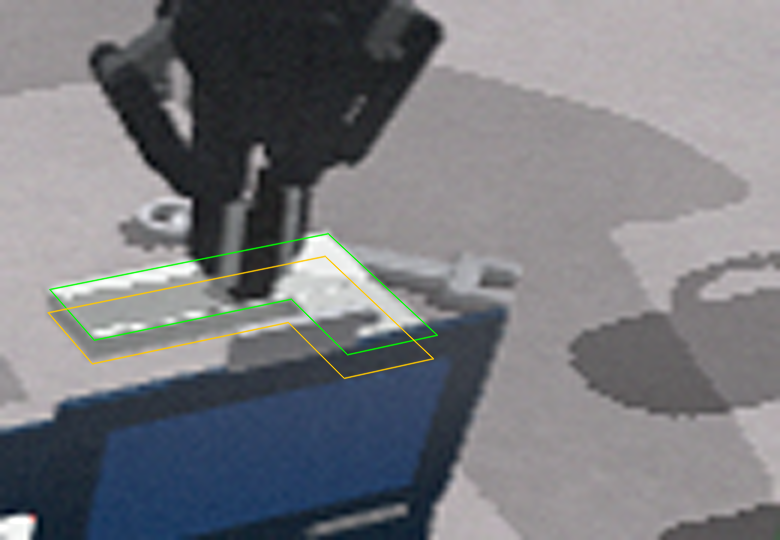

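The in-hand prediction matches the picture: the plate is level, with its foot towards the lid. Next I correct the lateral position and descend.

```bash
cat >>h.py <<'E'
def goplate(h):
    q=np.load('q.npz');c=q['qc'];g=tf([-.015,.0285,0],c)[0,:2];y=c[2]
    go([g[0]-.0027*np.cos(y),g[1]-.0027*np.sin(y),.0263+h],y-np.pi/2)
E
python3 -m inch '[{"ax":0,"ay":0.004,"az":0,"x":-6,"y":0,"z":-11,"hand":1},{"ax":0,"ay":0,"az":0,"x":-4,"y":12,"z":-10,"hand":1},{"ax":0,"ay":0,"az":0,"x":0,"y":20,"z":0,"hand":1},{"ax":0,"ay":0,"az":0,"x":0,"y":20,"z":0,"hand":1},{"ax":0,"ay":0,"az":0,"x":0,"y":0,"z":0,"hand":1}]'
python3 -m inch '[{"ax":0,"ay":0,"az":0,"x":0,"y":0,"z":0,"hand":1},{"ax":0,"ay":0,"az":0,"x":0,"y":0,"z":0,"hand":1}]' >/dev/null
python3 -c "
from h import *
goplate(.004)"
```

```text
time: 7.02
eef_pos: [0.4886, 0.2215, 0.0882]
tcp_rot: [0.542, -0.459, 0.456, -0.537]
contact_force: [-1.0, -0.8, -3.8]
opening: 0.171
t 7.18 pos [0.4931 0.2228 0.0934] yaw -80.59 ydir [ 0.001  0.    -1.   ] open 0.17 F [ 0.  -0.5 -2.6] q [0.24 0.17 2.01 0.   0.96 1.64]
shift mm [-1.6 63.1 -2. ]
ay -0.0022
```

```bash

python3 -m inch '[{"ax":0,"ay":-0.002,"az":0,"x":-1.5,"y":10,"z":-2,"hand":1},{"ax":0,"ay":0,"az":0,"x":0,"y":15,"z":0,"hand":1},{"ax":0,"ay":0,"az":0,"x":0,"y":10,"z":0,"hand":1},{"ax":0,"ay":0,"az":0,"x":0,"y":0,"z":0,"hand":1},{"ax":0,"ay":0,"az":0,"x":0,"y":0,"z":0,"hand":1}]' >/dev/null
python3 -c "
from h import *
goplate(.004)"
python3 -m inch '[{"ax":0,"ay":0,"az":0,"x":0,"y":8,"z":0,"hand":1},{"ax":0,"ay":0,"az":0,"x":0,"y":7,"z":0,"hand":1},{"ax":0,"ay":0,"az":0,"x":0,"y":5,"z":0,"hand":1},{"ax":0,"ay":0,"az":0,"x":0,"y":0,"z":0,"hand":1},{"ax":0,"ay":0,"az":0,"x":0,"y":0,"z":0,"hand":1}]'
python3 -c "
from h import *
goplate(.004)"
```

```text
t 7.6 pos [0.4901 0.2241 0.0569] yaw -80.44 ydir [-0.001 -0.    -1.   ] open 0.168 F [-0.4 -0.5 -2.4] q [ 0.24  0.22  2.03 -0.    0.89  1.64]
shift mm [ 0.1 26.6  0.8]
ay 0.0004
time: 8.02
eef_pos: [0.49, 0.224, 0.0367]
tcp_rot: [0.54, -0.457, 0.456, -0.54]
contact_force: [0.9, 0.2, -2.4]
opening: 0.169
t 8.02 pos [0.49   0.224  0.0367] yaw -80.44 ydir [-0.001 -0.    -1.   ] open 0.169 F [ 0.9  0.2 -2.4] q [0.24 0.26 2.03 0.   0.85 1.64]
shift mm [0.1 6.4 0.9]
ay 0.0004
```

```bash

python3 -m inch '[{"ax":0,"ay":0,"az":0,"x":0,"y":3,"z":0.5,"hand":1},{"ax":0,"ay":0,"az":0,"x":0,"y":2,"z":0,"hand":1},{"ax":0,"ay":0,"az":0,"x":0,"y":1,"z":0,"hand":1},{"ax":0,"ay":0,"az":0,"x":0,"y":0,"z":0,"hand":1},{"ax":0,"ay":0,"az":0,"x":0,"y":0,"z":0,"hand":1}]' 
python3 -c "
from h import *
goplate(.004)"
```

```text
time: 8.43
eef_pos: [0.4909, 0.2242, 0.0313]
tcp_rot: [-0.54, 0.457, -0.457, 0.54]
contact_force: [-0.5, 0.0, -2.4]
opening: 0.174
t 8.43 pos [0.4909 0.2242 0.0313] yaw -80.44 ydir [-0.  0. -1.] open 0.174 F [-0.5  0.  -2.4] q [0.24 0.27 2.03 0.   0.84 1.64]
shift mm [ 0.2  1.  -0.1]
ay 0.0004
```

```bash

python3 -m inch '[{"ax":0,"ay":0,"az":0,"x":0,"y":1,"z":0,"hand":1},{"ax":0,"ay":0,"az":0,"x":0,"y":0.5,"z":0,"hand":1},{"ax":0,"ay":0,"az":0,"x":0,"y":0,"z":0,"hand":1}]' 
python3 -m inch '[{"ax":0,"ay":0,"az":0,"x":0,"y":0,"z":0,"hand":0.5},{"ax":0,"ay":0,"az":0,"x":0,"y":0,"z":0,"hand":0.3},{"ax":0,"ay":0,"az":0,"x":0,"y":0,"z":0,"hand":0.2},{"ax":0,"ay":0,"az":0,"x":0,"y":0,"z":0,"hand":0.2}]' 
python3 -m inch '[{"ax":0,"ay":0,"az":0,"x":0,"y":-5,"z":0,"hand":0.2},{"ax":0,"ay":0,"az":0,"x":0,"y":-20,"z":0,"hand":0.2},{"ax":0,"ay":0,"az":0,"x":0,"y":-35,"z":0,"hand":0.2},{"ax":0,"ay":0,"az":0,"x":0,"y":-35,"z":0,"hand":0.2},{"ax":0,"ay":0,"az":0,"x":0,"y":-35,"z":0,"hand":1}]' 
python3 -m inch '[{"ax":0,"ay":0,"az":0,"x":0,"y":-35,"z":0,"hand":1},{"ax":0,"ay":0,"az":0,"x":30,"y":-25,"z":0,"hand":1},{"ax":0,"ay":0,"az":0,"x":40,"y":0,"z":0,"hand":1},{"ax":0,"ay":0,"az":0,"x":40,"y":0,"z":0,"hand":1},{"ax":0,"ay":0,"az":0,"x":40,"y":0,"z":0,"hand":1}]'
python3 -m inch '[{"ax":0,"ay":0,"az":0,"x":40,"y":0,"z":0,"hand":1},{"ax":0,"ay":0,"az":0,"x":30,"y":0,"z":0,"hand":1},{"ax":0,"ay":0,"az":0,"x":0,"y":0,"z":0,"hand":1}]'
python3 - <<'E'
from h import *
t=grab("top");s=grab("scene")
cv2.imwrite("pics/t7.png",t);cv2.imwrite("pics/s7.png",s)
q=np.load('q.npz');out=np.zeros((600,800,3),np.uint8)
a=crop(t,215,165,100,100,4);out[:400,:400]=a
g=tf([-.015,.0285,0],q['qc'])[0];draw(a,"top",tf(z(L,.014),[g[0],g[1],q['qc'][2]]),(215,165),4,(0,255,0));draw(a,"top",tf(z(L,.014),q['qk']),(215,165),4,(0,255,255));out[:400,400:]=a
out[400:,:266]=cv2.resize(s,(266,200))
cv2.imwrite("pics/p7.png",out)
E
```

```text
time: 8.68
eef_pos: [0.4912, 0.2243, 0.0304]
tcp_rot: [-0.54, 0.457, -0.457, 0.54]
contact_force: [-1.3, -0.2, 0.8]
opening: 0.169
time: 9.02
eef_pos: [0.4912, 0.2243, 0.03]
tcp_rot: [-0.54, 0.456, -0.457, 0.54]
contact_force: [-0.7, -1.0, -0.8]
opening: 0.396
time: 9.43
eef_pos: [0.4905, 0.2241, 0.1613]
tcp_rot: [0.54, -0.457, 0.456, -0.54]
contact_force: [0.8, 0.1, -0.4]
opening: 0.275
time: 9.85
eef_pos: [0.5161, 0.0751, 0.2215]
tcp_rot: [-0.54, 0.455, -0.457, 0.541]
contact_force: [1.1, 0.1, -0.6]
opening: 0.007
time: 10.1
eef_pos: [0.5283, 0.0025, 0.2205]
tcp_rot: [0.539, -0.457, 0.459, -0.538]
contact_force: [0.0, 1.1, -0.2]
opening: 0.0
```

View pics/p7.png

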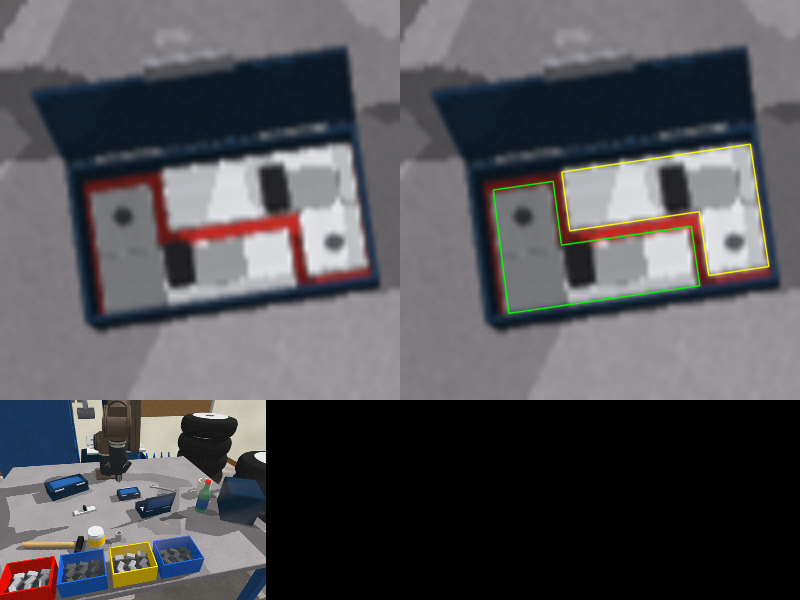

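The picture shows both plates flat and interlocked: the loose one's block is at px ~(180,265) and its foot at the left end, with red floor visible all round. Next is the lid. I go round behind it with the fingers shut.

```bash
cat >>h.py <<'E'
def lidgo(cx,cy,zz):
    q=np.load('q.npz');c=q['qc'];g=tf([cx,cy,0],c)[0];go([g[0],g[1],zz],c[2]-np.pi/2)
E
python3 - <<'E'
from h import *
lidgo(.118,0,.22)
for a in np.arange(1.6,-.01,-.2): print(round(a,1),"tcp case x,z",(1000*(.048-.08*np.cos(a)+.005*np.sin(a)+.011)).round(1),(1000*(.046+.08*np.sin(a)+.005*np.cos(a)+.011)).round(1))
E
```

```text
t 10.2 pos [0.5275 0.0063 0.2201] yaw -80.6 ydir [ 0.  0. -1.] open -0.002 F [ 0.6  1.  -0.1] q [-0.18 -0.02  1.96  0.    1.2   1.23]
shift mm [-192.6    0.2  135.2]
ay -0.0023
1.6 tcp case x,z 66.3 136.8
1.4 tcp case x,z 50.3 136.7
1.2 tcp case x,z 34.7 133.4
1.0 tcp case x,z 20.0 127.0
0.8 tcp case x,z 6.9 117.9
0.6 tcp case x,z -4.2 106.3
0.4 tcp case x,z -12.7 92.8
0.2 tcp case x,z -18.4 77.8
0.0 tcp case x,z -21.0 62.0
```

```bash

python3 -m inch '[{"ax":0,"ay":0,"az":0,"x":0,"y":0,"z":30,"hand":1},{"ax":0,"ay":0,"az":0,"x":0,"y":0,"z":35,"hand":1},{"ax":0,"ay":0,"az":0,"x":-10,"y":0,"z":35,"hand":1},{"ax":0,"ay":0,"az":0,"x":-30,"y":0,"z":25,"hand":1},{"ax":0,"ay":0,"az":0,"x":-35,"y":0,"z":12,"hand":1}]'>/dev/null
python3 -m inch '[{"ax":0,"ay":0,"az":0,"x":-35,"y":0,"z":0,"hand":1},{"ax":0,"ay":0,"az":0,"x":-35,"y":0,"z":0,"hand":1},{"ax":0,"ay":0,"az":0,"x":-30,"y":0,"z":0,"hand":1},{"ax":0,"ay":0,"az":0,"x":-17,"y":0,"z":0,"hand":1},{"ax":0,"ay":0,"az":0,"x":0,"y":0,"z":0,"hand":1}]'
python3 -m inch '[{"ax":0,"ay":0,"az":0,"x":0,"y":0,"z":0,"hand":1},{"ax":0,"ay":0,"az":0,"x":0,"y":0,"z":0,"hand":1}]' >/dev/null
python3 -c "
from h import *
lidgo(.118,0,.137)"
```

```text
time: 11.03
eef_pos: [0.6286, 0.225, 0.2198]
tcp_rot: [-0.541, 0.455, -0.454, 0.542]
contact_force: [-0.2, -0.4, -1.4]
opening: -0.003
t 11.2 pos [0.6302 0.2199 0.2198] yaw -80.37 ydir [-0. -0. -1.] open -0.003 F [-1.7 -1.   0.6] q [ 0.18  0.29  1.62 -0.    1.24  1.59]
shift mm [ 1.3 82.8 -1. ]
ay 0.0017
```

```bash

python3 -m inch '[{"ax":0,"ay":0,"az":0,"x":0,"y":35,"z":0,"hand":1},{"ax":0,"ay":0,"az":0,"x":0,"y":30,"z":0,"hand":1},{"ax":0,"ay":0,"az":0,"x":0,"y":18,"z":0,"hand":1},{"ax":0,"ay":0,"az":0,"x":0,"y":0,"z":-6,"hand":1},{"ax":0,"ay":0,"az":0,"x":0,"y":0,"z":-10,"hand":1}]'
python3 -m inch '[{"ax":0,"ay":0,"az":0,"x":0,"y":0,"z":-10,"hand":1},{"ax":0,"ay":0,"az":0,"x":0,"y":0,"z":-10,"hand":1},{"ax":0,"ay":0,"az":0,"x":0,"y":0,"z":-8,"hand":1},{"ax":0,"ay":0,"az":0,"x":0,"y":0,"z":-8,"hand":1},{"ax":0,"ay":0,"az":0,"x":0,"y":0,"z":0,"hand":1}]'
python3 - <<'E'
from h import *
lidgo(.066,0,.137)
t=grab("top");s=grab("scene")
out=np.hstack([crop(t,215,140,100,120,4)[:480],crop(s,310,130,100,120,4)])
cv2.imwrite("pics/p8.png",out)
E
```

```text
time: 11.62
eef_pos: [0.6144, 0.2153, 0.1355]
tcp_rot: [0.54, -0.458, 0.456, -0.539]
contact_force: [-0.2, 0.1, 0.3]
opening: 0.004
time: 12.03
eef_pos: [0.5788, 0.2103, 0.1382]
tcp_rot: [-0.54, 0.457, -0.457, 0.54]
contact_force: [0.1, -0.3, -0.2]
opening: 0.001
t 12.03 pos [0.5788 0.2103 0.1382] yaw -80.47 ydir [ 0.001  0.    -1.   ] open 0.001 F [ 0.1 -0.3 -0.2] q [0.18 0.26 1.81 0.   1.07 1.59]
shift mm [ 0.4  1.2 -0.8]
ay -0.0001
```

View pics/p8.png

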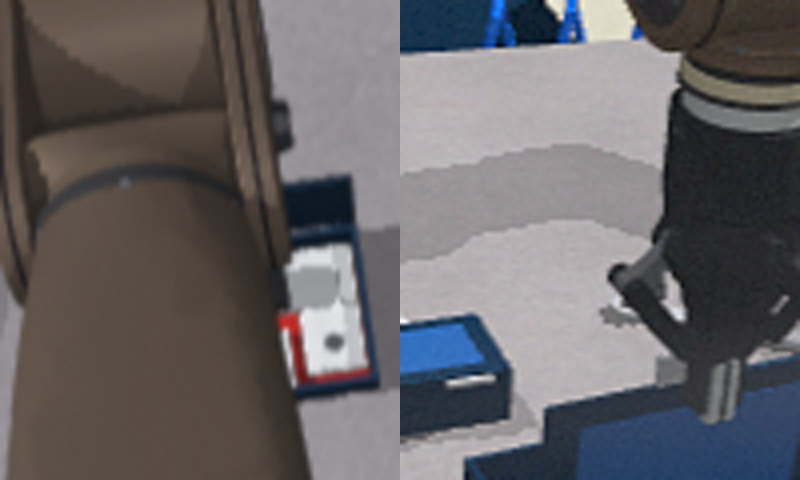

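```bash

python3 -m inch '[{"ax":0,"ay":0,"az":0,"x":0,"y":1,"z":-9,"hand":1},{"ax":0,"ay":0,"az":0,"x":0,"y":0,"z":-8,"hand":1},{"ax":0,"ay":0,"az":0,"x":0,"y":2,"z":-8,"hand":1},{"ax":0,"ay":0,"az":0,"x":0,"y":2,"z":-8,"hand":1}]'
python3 -m inch '[{"ax":0,"ay":0,"az":0,"x":0,"y":3,"z":-7.5,"hand":1},{"ax":0,"ay":0,"az":0,"x":0,"y":3,"z":-7.5,"hand":1},{"ax":0,"ay":0,"az":0,"x":0,"y":4.5,"z":-6.5,"hand":1},{"ax":0,"ay":0,"az":0,"x":0,"y":4.5,"z":-6.5,"hand":1}]'
python3 -c "
from h import *
lidgo(.0069,0,.118)"
```

```text
time: 12.47
eef_pos: [0.5463, 0.2051, 0.132]
tcp_rot: [-0.54, 0.456, -0.457, 0.54]
contact_force: [1.8, -0.9, 0.9]
opening: 0.002
time: 12.8
eef_pos: [0.5182, 0.2005, 0.1162]
tcp_rot: [0.54, -0.457, 0.456, -0.54]
contact_force: [2.0, 0.4, 0.3]
opening: 0.001
t 12.8 pos [0.5182 0.2005 0.1162] yaw -80.44 ydir [-0.001 -0.    -1.   ] open 0.001 F [2.  0.4 0.3] q [0.19 0.17 1.97 0.   1.01 1.59]
shift mm [ 0.8 -1.8  1.6]
ay 0.0005
```

Contact force is about 2 N, so the lid is moving with the fingers.

```bash

python3 -m inch '[{"ax":0,"ay":0,"az":0,"x":0,"y":5,"z":-5,"hand":1},{"ax":0,"ay":0,"az":0,"x":0,"y":6,"z":-5,"hand":1},{"ax":0,"ay":0,"az":0,"x":0,"y":6.5,"z":-4,"hand":1},{"ax":0,"ay":0,"az":0,"x":0,"y":6.5,"z":-4,"hand":1}]'
python3 -m inch '[{"ax":0,"ay":0,"az":0,"x":0,"y":7,"z":-3,"hand":1},{"ax":0,"ay":0,"az":0,"x":0,"y":7,"z":-3,"hand":1},{"ax":0,"ay":0,"az":0,"x":0,"y":5,"z":-1,"hand":1},{"ax":0,"ay":0,"az":0,"x":0,"y":4,"z":-1,"hand":1},{"ax":0,"ay":0,"az":0,"x":0,"y":0,"z":0,"hand":1}]'
python3 -c "
from h import *
lidgo(-.021,0,.062)"
```

```text
time: 13.13
eef_pos: [0.5007, 0.1976, 0.0919]
tcp_rot: [0.54, -0.457, 0.456, -0.54]
contact_force: [0.5, 0.9, 0.3]
opening: -0.001
time: 13.55
eef_pos: [0.4927, 0.1961, 0.0684]
tcp_rot: [0.541, -0.457, 0.456, -0.539]
contact_force: [0.0, -0.1, 0.7]
opening: 0.0
t 13.55 pos [0.4927 0.1961 0.0684] yaw -80.45 ydir [-0.002 -0.001 -1.   ] open 0.0 F [ 0.  -0.1  0.7] q [ 0.19  0.19  2.05 -0.    0.91  1.59]
shift mm [ 0.6  6.4 -0.4]
ay 0.0004
```

```bash

python3 -m inch '[{"ax":0,"ay":0,"az":0,"x":0,"y":2,"z":0,"hand":1},{"ax":0,"ay":0,"az":0,"x":0,"y":2,"z":0,"hand":1},{"ax":0,"ay":0,"az":0,"x":0,"y":1,"z":0,"hand":1},{"ax":0,"ay":0,"az":0,"x":0,"y":0,"z":0,"hand":1}]'
python3 -m inch '[{"ax":0,"ay":0,"az":0,"x":0,"y":1,"z":0,"hand":1},{"ax":0,"ay":0,"az":0,"x":0,"y":0,"z":0,"hand":1}]'
python3 -m inch '[{"ax":0,"ay":0,"az":0,"x":0,"y":1,"z":0,"hand":1},{"ax":0,"ay":0,"az":0,"x":0,"y":0,"z":0,"hand":1}]'
```

```text
time: 13.88
eef_pos: [0.4937, 0.1963, 0.0647]
tcp_rot: [-0.54, 0.457, -0.457, 0.54]
contact_force: [-0.3, 0.7, 0.3]
opening: -0.001
time: 14.05
eef_pos: [0.4937, 0.1963, 0.0639]
tcp_rot: [-0.54, 0.457, -0.457, 0.54]
contact_force: [0.0, -0.7, 0.1]
opening: -0.0
time: 14.22
eef_pos: [0.4937, 0.1963, 0.0628]
tcp_rot: [-0.54, 0.457, -0.457, 0.54]
contact_force: [-0.0, -0.7, 0.6]
opening: -0.001
```

```bash

for i in 1 ; do python3 -m inch '[{"ax":0,"ay":0,"az":0,"x":0,"y":1,"z":0,"hand":1},{"ax":0,"ay":0,"az":0,"x":0,"y":0,"z":0,"hand":1}]'; done
python3 -m inch '[{"ax":0,"ay":0,"az":0,"x":0,"y":0.7,"z":0,"hand":1},{"ax":0,"ay":0,"az":0,"x":0,"y":0,"z":0,"hand":1}]'
python3 - <<'E'
from h import *
s=grab("scene");q=np.load('q.npz');qc=q['qc'];o=(310,170)
a=crop(s,*o,125,120,5)
draw(a,"scene",lidpts([(0,-.088,.005),(-.096,-.088,.005),(-.096,.088,.005),(0,.088,.005)],qc,0),o,5,(255,0,255))
cv2.imwrite("pics/p9.png",a)
E
```

```text
time: 14.38
eef_pos: [0.4937, 0.1963, 0.062]
tcp_rot: [0.54, -0.457, 0.457, -0.54]
contact_force: [-0.3, -0.0, 1.7]
opening: 0.002
time: 14.55
eef_pos: [0.4937, 0.1963, 0.062]
tcp_rot: [0.54, -0.457, 0.457, -0.54]
contact_force: [-2.4, -0.2, 5.5]
opening: 0.003
```

View pics/p9.png

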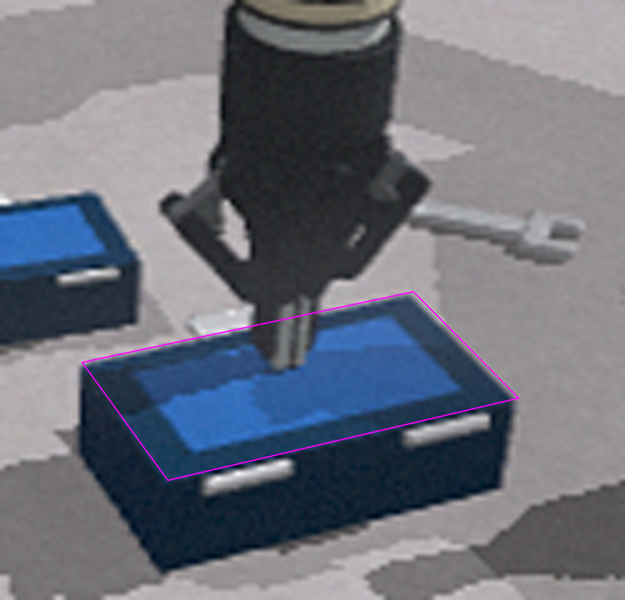

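The picture shows the lid outline matching the fully shut model, and the contact height of 62.0 mm agrees with the prediction. One firm press, then I retreat.

```bash

python3 -m inch '[{"ax":0,"ay":0,"az":0,"x":0,"y":1,"z":0,"hand":1},{"ax":0,"ay":0,"az":0,"x":0,"y":0.5,"z":0,"hand":1},{"ax":0,"ay":0,"az":0,"x":0,"y":0,"z":0,"hand":1}]'
python3 -m inch '[{"ax":0,"ay":0,"az":0,"x":0,"y":-10,"z":0,"hand":1},{"ax":0,"ay":0,"az":0,"x":0,"y":-30,"z":0,"hand":1},{"ax":0,"ay":0,"az":0,"x":0,"y":-40,"z":0,"hand":1},{"ax":0,"ay":0,"az":0,"x":0,"y":-40,"z":0,"hand":1},{"ax":0,"ay":0,"az":0,"x":20,"y":-20,"z":0,"hand":1}]' >/dev/null
python3 -m inch '[{"ax":0,"ay":0,"az":0,"x":38,"y":0,"z":0,"hand":1},{"ax":0,"ay":0,"az":0,"x":38,"y":0,"z":0,"hand":1},{"ax":0,"ay":0,"az":0,"x":38,"y":0,"z":0,"hand":1},{"ax":0,"ay":0,"az":0,"x":38,"y":0,"z":0,"hand":1},{"ax":0,"ay":0,"az":0,"x":20,"y":0,"z":0,"hand":1}]' >/dev/null
python3 -m inch '[{"ax":0,"ay":0,"az":0,"x":0,"y":0,"z":0,"hand":1},{"ax":0,"ay":0,"az":0,"x":0,"y":0,"z":0,"hand":1},{"ax":0,"ay":0,"az":0,"x":0,"y":0,"z":0,"hand":1}]'
python3 - <<'E'
from h import *
t=grab("top");s=grab("scene");qc=np.load('q.npz')['qc'];o=(220,160)
a=crop(t,*o,100,100,4);P=[(0,-.088,.005),(-.096,-.088,.005),(-.096,.088,.005),(0,.088,.005)]
draw(a,"top",lidpts(P,qc,0),o,4,(255,0,255))
o2=(310,190);b=crop(s,*o2,100,100,4);draw(b,"scene",lidpts(P,qc,0),o2,4,(255,0,255))
cv2.imwrite("pics/p10.png",np.hstack([a,b]))
E
```

```text
time: 14.85
eef_pos: [0.4938, 0.1963, 0.0619]
tcp_rot: [0.54, -0.457, 0.456, -0.54]
contact_force: [-7.2, -2.0, 14.3]
opening: 0.0
time: 15.93
eef_pos: [0.5252, 0.0075, 0.1994]
tcp_rot: [-0.54, 0.457, -0.456, 0.54]
contact_force: [-0.7, -0.4, 0.0]
opening: 0.001
```

View pics/p10.png

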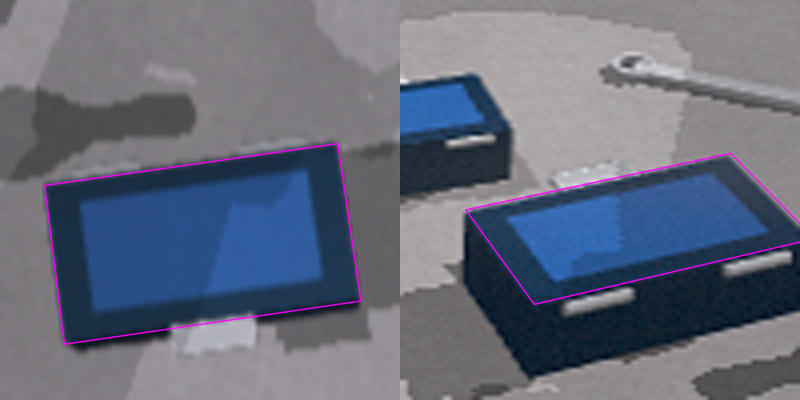

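The lid is fully shut in both views, and the robot is clear and touching nothing. I'm handing the job in.

```bash
python3 -c "
from plant import sign_off;print(sign_off())"
```

```text
the job is handed in; nothing more can be done
None
```

The loose L-plate is packed in the middle-sized open case beside the other plate, and the lid is fully shut. I handed the job in at about 16 s of the 53 s allowed.

- **Packing:** I gripped the plate by its jaw block, turned it about 89° and laid it flat, block up, at the gap point. The picture after release showed the two plates interlocked, with red floor visible between them. The packed plate had not moved.
- **Lid:** I then swung it shut from behind with closed fingers. Contact came at a tool height of 62 mm, exactly the value predicted for a shut lid. It held without moving under a press of about 14 N upward (16 N in all). After the arm withdrew, the shut-lid outline matched in both camera views.
- **Rest of the bench:** I touched nothing else. I did not measure the other objects again at the end; I saw most of them in place only in the overview picture taken before the lid was shut.

No check failed or disagreed. The first move calls were refused because the rows lacked some keys; nothing moved on those.

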